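# Take two piles of kitchen jars apart and stand each on its own mat

## Task

Take the two piles on the worktop apart and stand each thing upright in the middle of its own wooden mat: the spice jar on the small round mat, the salt shaker on the small square mat, the glass jar on the large round mat and the drinks can on the large square mat. Tip nothing over, and leave the mug and the candle where they are.

Things in the scene. Friction and masses are not known exactly. Their poses are not given: they have to be found in the camera images.
- can: Closed drinks can, 66 mm diameter, 115 mm high, about 0.35 kg, rigid; at the start the salt shaker stands on it. Origin at the centre of its underside, z along its axis (up). Round, may be gripped in any direction.
- jar: Closed glass jar with a dark screw lid and a label, 64 mm diameter over its whole height, 99 mm high, about 0.42 kg; at the start the spice jar stands on its lid. Origin at the centre of its underside, z along its axis (up). Round; the lid is fast.
- spice_jar: Slim spice jar with a screw cap, 46 mm cap (top 20 mm) and 44 mm body diameter, 106 mm high, about 0.11 kg; at the start it stands on the glass jar, its underside 99 mm above the worktop. Origin at the centre of its underside, z along its axis (up). Round; the cap is fast.
- shaker: Steel salt shaker with a domed top, 42 mm diameter (straight-sided up to 66 mm, then rounded), 78 mm high, about 0.12 kg; at the start it stands on the can, its underside 115 mm above the worktop. Origin at the centre of its underside, z along its axis (up).
- small_round_mat: Small round mat, 10 mm thick, plain brown wood with a thin dark double line near its edge, fixed to the worktop (it cannot be moved). Origin at the centre of its underside on the worktop, z up; its top is 10 mm above the origin. 74 mm diameter. Place of the spice jar.
- small_square_mat: Small square mat, 10 mm thick, plain brown wood with a thin dark double line near its edge, fixed to the worktop (it cannot be moved). Origin at the centre of its underside on the worktop, z up; its top is 10 mm above the origin. 74 by 74 mm, sides along its x and y. Place of the salt shaker.
- large_round_mat: Large round mat, 10 mm thick, plain brown wood with a thin dark double line near its edge, fixed to the worktop (it cannot be moved). Origin at the centre of its underside on the worktop, z up; its top is 10 mm above the origin. 106 mm diameter. Place of the glass jar.
- large_square_mat: Large square mat, 10 mm thick, plain brown wood with a thin dark double line near its edge, fixed to the worktop (it cannot be moved). Origin at the centre of its underside on the worktop, z up; its top is 10 mm above the origin. 104 by 104 mm, sides along its x and y. Place of the drinks can.
- mug: Plain mug standing mouth down among the work, to be left alone: 76 mm diameter, 90 mm high, with a handle; origin on the worktop under it, in the middle of its 108 mm length along y, the cup's axis 16 mm from the origin toward +y, the handle at -y. Loose.
- candle: Candle in a clear glass among the work, to be left alone: 76 mm diameter, 90 mm high, origin at the centre of its underside. Loose.
Not all that is in view belongs to the job. Leave any purple look-alike of the can alone.

How it is judged:
By the outcome, as a careful person would: the job done as asked, in the order asked, and still so for the second after the job is handed in, with the robot touching nothing.
It also fails if it takes over 112 s, if anything falls off the work surface, if the arm or the gripper's body presses on something with over 40 N, if the wrist force passes 120 N, or if a joint passes its speed limit or range.

## Robot

A 6-joint arm with a two-finger parallel gripper is mounted at the origin on a cart in front of the work surface, level with it; the furniture and walls round the work are solid. World frame = base frame: x ahead of the robot, y to its left, z up, the work surface at z = 0. Lengths are in m, angles in degrees, forces in N, time in s.
With the tool pointing down it reaches from about 0.4 to 0.825 m from the base axis. Payload 7 kg.
Tool frame: the origin (TCP) lies on the centre line of the jaws, within the pads' length; the fingertips stand 19 mm ahead of it and the grasp point (between the pads) is the TCP; z points along the fingers, y is the line along which they close (so a half turn about z gives the same grasp; the last joint's range is limited). The gripper opens to 88 mm and grips with 3 to 60 N. Pads are 19 mm wide; open, the fingers measure 130 mm over their backs; the gripper's body (78 mm by 193 mm) begins 47 mm behind the grasp point.
Start: joints at [93.169, 20.546, 0.682, 0, -70.136, -16.507], TCP at [0.156, 0.657, 0.246] pointing down, gripper open.
Joint ranges: [-176.03, 176.03], [-82.01, 121.73], [-58.28, 71.71], [-173.87, 95.51], [-174.79, -0.11], [-173.66, 173.66]. Speed limits (degrees/s): [136.94, 136.94, 172.46, 180, 180, 180].

## Interface

Orientations are given as [roll, pitch, yaw] about the fixed x, y, z axes, in that order (R = Rz(yaw) Ry(pitch) Rx(roll)).
In Python, from plant import get_state, capture, close_job gives the robot as it stands.
- The arm moves only by the tool apply_moves, never from a script. Its argument "targets" is a list of rows, each a list of 7 numbers: the opening, from 0 (shut) to 1 (fully open), then the shift along the tool's x, y, z normalised to -1 to 1, where 1 is 1000 mm, then the turn, a rotation vector about the tool's x, y, z normalised to -1 to 1, where 1 is 90 degrees. In form: [[claw, tx, ty, tz, ax, ay, az], ...]. A call has 1 to 20 rows; each row shifts and turns the commanded pose from where the row before left it, along the tool's axes as they then stand; what a row does not reach is not made up. A row lasts 1/12 s, in which the tool goes at most 41.7 mm and 7.16 degrees, less where a joint would pass 70% of its speed; a pose out of reach is approached as far as the arm can. A call with a number of a shift or a turn outside -1 to 1 is refused whole. A call with a gripper value outside its range is refused whole. The fingers move at their own pace and stop on an object; "newtons" is the grip in N (left out, the last holds). Time passes only in rows, so rows that do not move let the fingers close. It gives the time, the measured TCP pose, the force, the opening and the grip force at its end, in the units of the state.
- get_state(): the state, without advancing time (a new reading comes with each control period).
- capture(name): name is "scene" or "top" or "wrist"; returns a dict with "frame" (384x512x3 uint8, red, green, blue), "range_z" (384x512 float32, m along the optical axis (not along the pixel's ray), 0 where there is no reading), "camera_matrix" (3x3 intrinsics, pixels), "T" (4x4, takes a point from camera to world coordinates). Camera axes: x right, y down, z forward; pixel columns grow to the right and rows downward; lengths in m; the calibration is good to about 2 mm. A picture is of the moment at which its call begins.
- close_job(): hands the job in; it is judged then, once.
The state is a dict: "time_s": time; "joints": joint angles; "qd": joint speeds; "joint_torque": joint torques, N m; "tcp_pos": TCP position; "eef_rot": TCP orientation; "contact_force": force on the tool from outside, world axes, zero at the start; "moment": the same for the moment, N m; "gripper_width": finger opening in m; "gripper_force": force on a finger pad.
Only numpy, scipy, OpenCV 4.12 (cv2) and the standard library are available. Lean on these libraries where they do the work, as an engineer would, in place of code of your own. Each camera call takes 0.05 s, during which the arm holds its last target. There are 200 camera calls.

## Working session

There is one attempt and no reset: what is moved stays moved. The work goes in short steps, Python scripts to look and compute and a tool call to move; the robot and the scene stay as the last step left them, time stands still between calls to the robot, and variables do not carry over. Pictures are saved under pics/ and viewed, at most 14 in all, crops included, and the job is handed in when it is done.

Besides the shell and the picture viewer there is one more tool, called by a JSON object that holds its "op" and its "data", one argument or row to a line. apply_moves: Moves the arm, as the interface text tells. Scaled input: -1 to 1 covers 1000 mm each way for a shift and 90 degrees each way for a turn. Its arguments: {"type":"object","properties":{"targets":{"type":"array","items":{"type":"array","items":{"type":"number"}}},"newtons":{"type":"number"}},"required":["targets"]}

```bash
mkdir -p pics; cat > h.py <<'E'
import numpy as np, cv2
from plant import get_state, capture, close_job
def grab(n,f=None):
    c=capture(n)
    if f: cv2.imwrite('pics/'+f,c['frame'][:,:,::-1])
    np.savez('last_'+n,**{k:c[k] for k in('frame','range_z','camera_matrix','T')})
    return c
def world(c):
    K=c['camera_matrix'];Z=c['range_z'];v,u=np.mgrid[:Z.shape[0],:Z.shape[1]]
    P=np.stack([(u-K[0,2])/K[0,0]*Z,(v-K[1,2])/K[1,1]*Z,Z],-1)
    W=P@c['T'][:3,:3].T+c['T'][:3,3]; W[Z==0]=np.nan
    return W
E
python3 - <<'E'
from h import *
s=get_state();print(s)
for n in('scene','top'):
    c=grab(n,n+'0.png');print(n,c['T'].round(3).tolist(),c['camera_matrix'].round(1).tolist())
E
```

```text
{'time_s': 0.0, 'joints': array([ 9.31679670e+01,  2.05912176e+01,  6.31567019e-01, -1.90137333e-02,
       -7.01351112e+01, -1.65079011e+01]), 'qd': array([-0.00180485,  0.00790489, -0.01683563,  0.06686059,  0.10611023,
       -0.06553342]), 'joint_torque': array([ 2.11029233e-03, -5.82720172e+01,  2.93057656e+01,  6.99679077e+00,
        7.02322679e-03, -1.52330790e-04]), 'tcp_pos': array([0.15565517, 0.65632413, 0.24461183]), 'eef_rot': array([ 1.79904065e+02, -9.79162131e-03, -1.33464016e+01]), 'contact_force': array([0.45577919, 0.2542764 , 0.21354273]), 'moment': array([0.02762477, 0.01734495, 0.00388128]), 'gripper_force': 0.0, 'gripper_width': 0.08765421007249927}
scene [[0.566, -0.421, 0.709, -0.15], [-0.825, -0.303, 0.478, -0.582], [0.014, -0.855, -0.518, 0.575], [0.0, 0.0, 0.0, 1.0]] [[396.1, 0.0, 262.4], [0.0, 396.1, 186.8], [0.0, 0.0, 1.0]]
top [[-0.003, -0.992, 0.124, 0.368], [-1.0, 0.006, 0.021, -0.159], [-0.022, -0.124, -0.992, 1.248], [0.0, 0.0, 0.0, 1.0]] [[377.3, 0.0, 252.6], [0.0, 377.3, 182.9], [0.0, 0.0, 1.0]]
```

View pics/scene0.png

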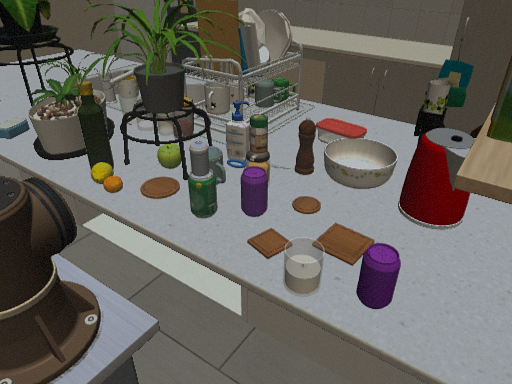

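View pics/top0.png

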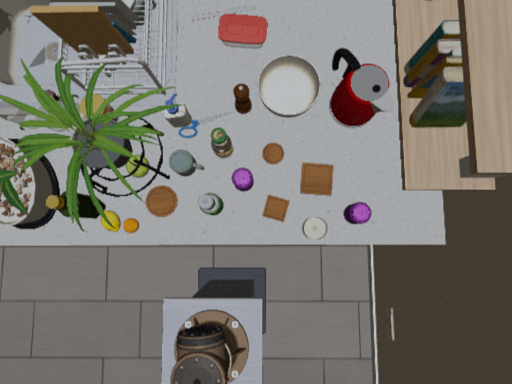

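The top view shows these pixel positions:
- Piles: can with shaker (209,204), jar with spice jar (221,142).
- Mats: large round (161,201), small round (273,153), large square (317,179), small square (276,208).
- To leave alone: mug (182,162), candle (315,228), purple look-alikes (242,179) and (358,213).

```bash
python3 - <<'E'
from h import *
c=np.load('last_top.npz');W=world(c)
hsv=cv2.cvtColor(c['frame'],cv2.COLOR_RGB2HSV)
def comp(name,u,v,lo,hi,r=30):
    m=np.zeros(W.shape[:2],np.uint8);z=W[:,:,2];m[(z>lo)&(z<hi)]=1
    m[:max(0,v-r)]=0;m[v+r:]=0;m[:,:max(0,u-r)]=0;m[:,u+r:]=0
    n,l=cv2.connectedComponents(m); 
    vv,uu=np.nonzero(l); 
    if len(vv)==0: print(name,'none',W[v,u]);return
    k=np.argmin((vv-v)**2+(uu-u)**2); L=l[vv[k],uu[k]]
    P=W[l==L]; (cx,cy),r2=cv2.minEnclosingCircle(P[:,:2].astype(np.float32))
    rr=cv2.minAreaRect(P[:,:2].astype(np.float32))
    print(name,'n',len(P),'px',W[v,u].round(3),'circ',round(cx,3),round(cy,3),'d',round(2*r2,3),'zmed',np.median(P[:,2]).round(3),'rect',np.round(rr[0],3),np.round(rr[1],3),round(rr[2],1))
comp('LR',161,201,.005,.015);comp('SR',273,153,.005,.015);comp('LS',317,179,.005,.015);comp('SS',276,208,.005,.015)
comp('shaker',209,204,.165,.25);comp('can',209,204,.1,.125);comp('spice',219,137,.19,.22);comp('jar',221,147,.09,.105)
comp('mug',182,162,.08,.1);comp('candle',315,228,.07,.1);comp('purple1',242,179,.1,.13);comp('purple2',358,213,.1,.13)
comp('pepper',242,95,.1,.4);comp('bowl',289,86,.03,.2);comp('kettle',360,92,.1,.4,45);comp('scissors',190,130,.002,.03);comp('soap',178,112,.05,.4);comp('stand',140,140,.1,.6,50)
comp('shaker2',209,204,.13,.175)
print('max z by area; plant', [ (u,v,W[v,u].round(2).tolist()) for u,v in((150,140),(110,150),(160,150),(130,135),(157,170),(120,190),(100,170),(400,180),(470,180))])
E
```

```text
LR n 752 px [0.464 0.168 0.016] circ 0.465 0.171 d 0.109 zmed 0.01 rect [0.466 0.17 ] [0.103 0.101] 0.3
SR n 359 px [ 0.623 -0.201  0.012] circ 0.626 -0.199 d 0.078 zmed 0.01 rect [ 0.625 -0.201] [0.073 0.072] 33.9
LS n 943 px [ 0.535 -0.346  0.01 ] circ 0.538 -0.343 d 0.142 zmed 0.011 rect [ 0.538 -0.344] [0.103 0.108] 85.0
SS n 492 px [ 0.439 -0.209  0.015] circ 0.441 -0.208 d 0.101 zmed 0.01 rect [ 0.442 -0.206] [0.076 0.074] 74.0
shaker n 180 px [ 0.441 -0.014  0.188] circ 0.45 -0.002 d 0.042 zmed 0.19 rect [ 0.45  -0.002] [0.04 0.04] 89.0
can n 165 px [ 0.441 -0.014  0.188] circ 0.451 -0.004 d 0.066 zmed 0.109 rect [ 0.449 -0.008] [0.054 0.065] 67.5
spice n 207 px [ 0.63  -0.042  0.204] circ 0.638 -0.039 d 0.046 zmed 0.204 rect [ 0.638 -0.039] [0.044 0.043] 53.7
jar n 97 px [ 0.615 -0.041  0.142] circ 0.639 -0.036 d 0.064 zmed 0.099 rect [ 0.633 -0.037] [0.048 0.062] 14.0
mug n 436 px [0.581 0.087 0.083] circ 0.587 0.093 d 0.076 zmed 0.087 rect [0.585 0.093] [0.071 0.074] 47.5
candle n 117 px [ 0.374 -0.33   0.049] circ 0.376 -0.327 d 0.076 zmed 0.089 rect [ 0.377 -0.327] [0.074
[... 631 characters left out ...]
4 d 0.175 zmed 0.006 rect [0.73 0.06] [0.103 0.163] 37.0
soap n 612 px [0.731 0.094 0.125] circ 0.709 0.094 d 0.128 zmed 0.127 rect [0.709 0.099] [0.103 0.089] 33.2
stand n 4756 px [0.56  0.099 0.462] circ 0.649 0.224 d 0.389 zmed 0.348 rect [0.621 0.203] [0.329 0.318] 86.3
shaker2 n 27 px [ 0.441 -0.014  0.188] circ 0.447 -0.009 d 0.038 zmed 0.149 rect [ 0.445 -0.014] [0.013 0.038] 64.2
max z by area; plant [(150, 140, [0.67, 0.22, -0.01]), (110, 150, [0.55, 0.19, 0.39]), (160, 150, [0.61, 0.15, 0.13]), (130, 135, [0.57, 0.12, 0.46]), (157, 170, [0.55, 0.15, 0.12]), (120, 190, [0.5, 0.31, 0.0]), (100, 170, [0.54, 0.31, 0.17]), (400, 180, [0.53, -0.62, -0.0]), (470, 180, [0.49, -0.7, 0.28])]
```

```bash
python3 - <<'E'
from h import *
a=np.load('last_top.npz')['frame'][100:250,130:380,::-1]
b=np.load('last_scene.npz')['frame'][90:310,130:410,::-1]
cv2.imwrite('pics/crop_top.png',cv2.resize(a,None,fx=3.2,fy=3.2,interpolation=cv2.INTER_CUBIC))
cv2.imwrite('pics/crop_scene.png',cv2.resize(b,None,fx=2.7,fy=2.7,interpolation=cv2.INTER_CUBIC))
E
```

```text
(no output)
```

View pics/crop_top.png

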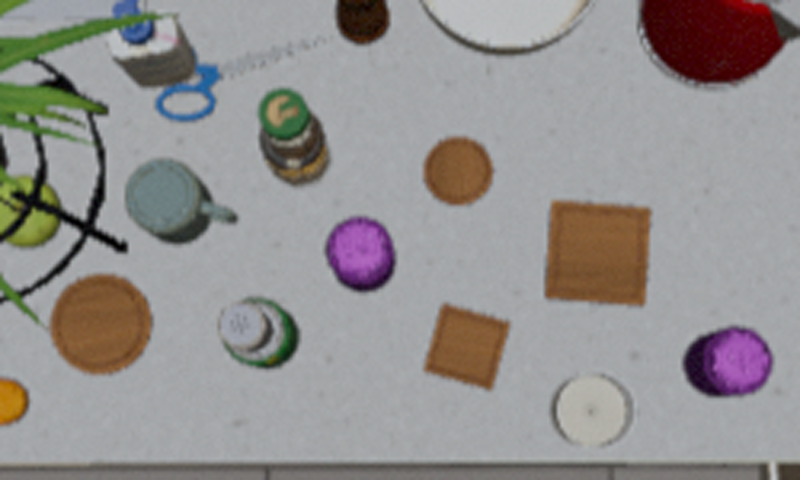

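View pics/crop_scene.png

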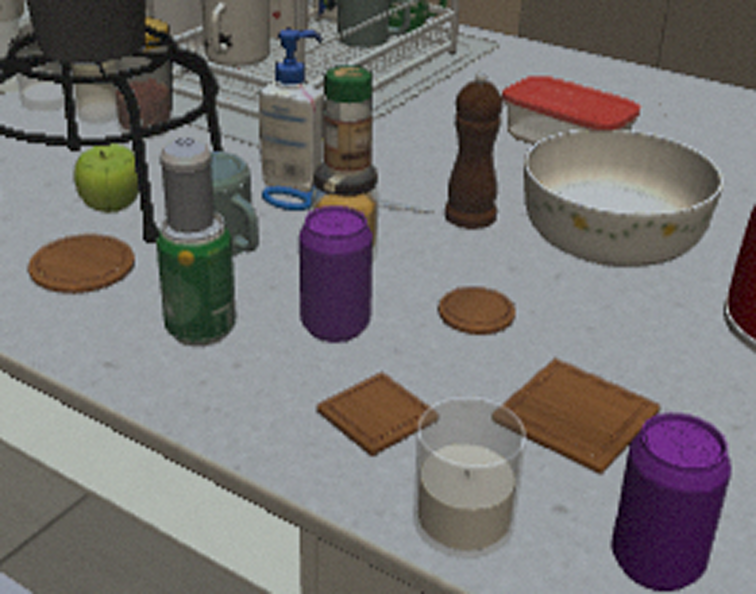

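The crops confirm both piles and the mats, and the sizes measured there match the ones given. I'll check the clearances around the plant, the stand and the soap before moving.

```bash
python3 - <<'E'
from h import *
P=np.concatenate([world(np.load(f'last_{n}.npz')).reshape(-1,3) for n in('top','scene')]);P=P[~np.isnan(P[:,0])]
def near(n,x0,x1,y0,y1,z0,z1=.9):
    Q=P[(P[:,0]>x0)&(P[:,0]<x1)&(P[:,1]>y0)&(P[:,1]<y1)&(P[:,2]>z0)&(P[:,2]<z1)]
    print(n,len(Q),Q.min(0).round(3) if len(Q) else '',Q.max(0).round(3) if len(Q) else '')
near('spice/jar body',.585,.70,-.15,.10,.21)
near('soap',.66,.80,.04,.16,.05,.3)
near('jar fingers',.62,.66,.0,.04,.03)
near('LR body',.40,.53,.05,.29,.03)
near('LR body wide',.36,.57,.0,.32,.1)
near('leaf near y<.1',.3,.8,-.15,.10,.25)
near('leaf x<.5',.2,.5,.0,.35,.2)
near('route',.1,.4,.1,.7,.1)
near('jar-LR corridor',.45,.66,-.1,.0,.21)
E
```

```text
spice/jar body 355 [ 0.6   -0.048  0.21 ] [0.7   0.1   0.468]
soap 1244 [0.66  0.072 0.05 ] [0.774 0.16  0.191]
jar fingers 0  
LR body 1651 [0.4   0.135 0.03 ] [0.53  0.29  0.469]
LR body wide 5592 [0.364 0.    0.1  ] [0.57  0.32  0.469]
leaf near y<.1 417 [0.552 0.034 0.315] [0.703 0.1   0.468]
leaf x<.5 1430 [0.364 0.135 0.241] [0.5   0.334 0.469]
route 478 [0.364 0.199 0.1  ] [0.4   0.654 0.462]
jar-LR corridor 3 [ 0.638 -0.048  0.21 ] [ 0.652 -0.029  0.211]
```

{"op": "apply_moves", "data": {
  "targets": [
    [1,0,0,0,0,0,-0.05],
    [1,0,0,0,0,0,-0.05],
    [1,0,0,0,0,0,-0.048],
    [1,0,0,-0.02,0,0,0],
    [1,0,0,-0.02,0,0,0],
    [1,0,0,-0.02,0,0,0]
  ],
  "newtons": 15
}}

```text
time_s: 0.6
tcp_pos: [0.1557, 0.6564, 0.3055]
eef_rot: [179.9, -0.0, -0.0]
contact_force: [-0.7, -0.1, 0.1]
gripper_width: 0.0875
gripper_force: 0.0
```

```bash
python3 - <<'E'
from h import *
P=np.concatenate([world(np.load(f'last_{n}.npz')).reshape(-1,3) for n in('top','scene')]);P=P[~np.isnan(P[:,0])]
P=P[P[:,2]>.1]
print('rows x, cols y; min z(cm) above .1')
ys=np.arange(.0,.36,.03);print('      ',ys.round(2))
for x in np.arange(.72,.34,-.03):
    r=[]
    for y in ys:
        Q=P[(abs(P[:,0]-x)<.015)&(abs(P[:,1]-y)<.015)][:,2]
        r.append(f'{Q.min()*100:3.0f}-{Q.max()*100:2.0f}({min(len(Q),99):2d})' if len(Q) else '   .     ')
    print(round(x,2),' '.join(r))
E
```

```text
rows x, cols y; min z(cm) above .1
       [0.   0.03 0.06 0.09 0.12 0.15 0.18 0.21 0.24 0.27 0.3  0.33]
0.72    .         .       10-11( 5)  10-19(99)  10-39(99)  11-40(52)  12-37( 7)  12-42(35)  12-42(83)  12-45(17)  12-45(99)  10-46(97)
0.69    .       31-41(21)  33-43(99)  35-44(52)    .       12-42(51)  10-42(99)  12-39( 9)  17-42(99)  17-45(90)  35-45(99)  36-46(93)
0.66  10-10( 1)    .       34-35(19)  35-44(99)  36-44(99)  12-44(99)  12-42(70)  15-42(99)  16-41(99)  27-45(99)  27-45(99)  35-45(99)
0.63  10-11( 8)    .         .       46-47(15)  37-47(63)  12-47(99)  17-46(99)  16-44(99)  16-41(99)  27-43(99)  27-43(99)  27-42(99)
0.6    .         .         .       33-37(70)  29-47(99)  12-47(99)  17-46(99)  18-44(99)  27-41(99)  27-38(99)  27-41(99)  27-42(99)
0.57    .         .       45-46( 8)  46-46(54)  46-46(69)  12-46(99)  15-45(99)  16-43(99)  17-41(99)  27-41(99)  16-41(99)  17-42(99)
0.54    .         .       45-46( 5)  46-46( 2)  37-38( 4)  10-40(99)  11-41(99)  17-35(99)  17-44(99)  18-44(99)  16-42(99)  16-42(99)
0.51    .         .         .         .         .       12-12( 1)  12-36(99)  12-36(38)  17-46(99)  16-46(99)  17-34(99)  12-33(40)
0.48  10-19(44)    .         .         .         .       33-35(46)  34-35(73)  12-13(63)  12-46(99)  12-46(59)  12-34(99)  12-32(52)
0.45  11-20(99)  10-19(19)    .         .       30-30( 1)  30-34(81)    .       38-39(18)  38-47(99)    .       33-34(81)    .     
0.42  10-19(99)  10-11(13)    .         .         .         .         .       36-38(99)  37-47(97)    .       31-34(99)    .     
0.39    .         .         .         .         .         .         .       32-36(99)  45-47(46)    .       28-32(87)    .     
0.36    .         .         .         .         .         .         .       32-32( 6)    .         .       24-28(33)    .
```

Leaves and the stand's ring overhang the large round mat, so the jar will need a tilted placing from the robot's side. I'll travel over the leaves at z of about 0.56.

{"op": "apply_moves", "data": {
  "targets": [
    [1,0,0,-0.032,0,0,0],
    [1,0,0,-0.032,0,0,0],
    [1,0,0,-0.032,0,0,0],
    [1,0,0,-0.032,0,0,0],
    [1,0,0.02,-0.032,0,0,0],
    [1,0,0.025,-0.032,0,0,0],
    [1,0,0.025,-0.032,0,0,0],
    [1,0,0.025,-0.03,0,0,0],
    [1,0,0.025,0,0,0,0],
    [1,0,0.025,0,0,0,0],
    [1,0,0.025,0,0,0,0],
    [1,0.024,0.022,0,0,0,0],
    [1,0.024,0.022,0,0,0,0],
    [1,0.024,0.022,0,0,0,0],
    [1,0.024,0.022,0,0,0,0],
    [1,0.024,0.022,0,0,0,0]
  ]
}}

```text
time_s: 1.93
tcp_pos: [0.2763, 0.3753, 0.5596]
eef_rot: [-180.0, 0.0, 0.0]
contact_force: [0.2, 0.8, -0.7]
gripper_width: 0.0876
gripper_force: 0.0
```

{"op": "apply_moves", "data": {
  "targets": [
    [1,0,0,0,0,0,0.074],
    [1,0,0,0,0,0,0.074],
    [1,0,0,0,0,0,0.074],
    [1,0,0,0,0,0,0.074],
    [1,0,0,0,0,0,0.074],
    [1,0,0,0,0,0,0.074],
    [1,0,0,0,0,0,0.074],
    [1,0,0,0,0,0,0.074],
    [1,0,0,0,0,0,0.074],
    [1,0,0,0,0,0,0.074],
    [1,0,0,0,0,0,0.074],
    [1,0,0,0,0,0,0.074],
    [1,0,0,0,0,0,0.074],
    [1,0,0,0,0,0,0.074],
    [1,0,0,0,0,0,0.074],
    [1,0,0,0,0,0,0.074],
    [1,0,0,0,0,0,0.074],
    [1,0,0,0,0,0,0.0753]
  ]
}}

```text
time_s: 3.43
tcp_pos: [0.2756, 0.3766, 0.5593]
eef_rot: [180.0, -0.0, -120.3]
contact_force: [0.6, 0.2, 0.7]
gripper_width: 0.0874
gripper_force: 0.0
```

```bash
cat >> h.py <<'E'
from scipy.spatial.transform import Rotation as R
def plan(*ways,rows=None):
    s=get_state();p=s['tcp_pos'];M=R.from_euler('xyz',s['eef_rot'],degrees=True).as_matrix()
    print('at',p.round(4),s['eef_rot'].round(1))
    for w in ways:
        d=M.T@(np.array(w)-p);n=int(np.ceil(np.linalg.norm(d)/.036));print(w,'total',d.round(3),'rows',n,'each',(d/n).round(4));p=np.array(w)
E
python3 -c "
from h import *
print(get_state()['joints'].round(1))
plan((.5,-.03,.56),(.58,-.06,.36))"
```

```text
[  78.1   -2.1   12.6   -0.  -104.8 -108.4]
at [0.2756 0.3766 0.5593] [ 180.    -0.  -120.3]
(0.5, -0.03, 0.56) total [ 0.238 -0.399 -0.001] rows 13 each [ 0.0183 -0.0307 -0.    ]
(0.58, -0.06, 0.36) total [-0.015 -0.084  0.2  ] rows 7 each [-0.0021 -0.012   0.0286]
```

{"op": "apply_moves", "data": {
  "targets": [
    [1,0.0183,-0.0307,0,0,0,0],
    [1,0.0183,-0.0307,0,0,0,0],
    [1,0.0183,-0.0307,0,0,0,0],
    [1,0.0183,-0.0307,0,0,0,0],
    [1,0.0183,-0.0307,0,0,0,0],
    [1,0.0183,-0.0307,0,0,0,0],
    [1,0.0183,-0.0307,0,0,0,0],
    [1,0.0183,-0.0307,0,0,0,0],
    [1,0.0183,-0.0307,0,0,0,0],
    [1,0.0183,-0.0307,0,0,0,0],
    [1,0.0183,-0.0307,0,0,0,0],
    [1,0.0183,-0.0307,0,0,0,0],
    [1,0.0183,-0.0307,0,0,0,0],
    [1,-0.003,-0.017,0.03,0,0,0],
    [1,-0.003,-0.017,0.03,0,0,0],
    [1,-0.003,-0.017,0.03,0,0,0],
    [1,-0.003,-0.017,0.03,0,0,0],
    [1,-0.003,-0.016,0.03,0,0,0],
    [1,0,0,0.03,0,0,0],
    [1,0,0,0.02,0,0,0]
  ]
}}

```text
time_s: 5.1
tcp_pos: [0.5818, -0.0582, 0.3551]
eef_rot: [179.7, -0.2, -120.1]
contact_force: [-0.2, -0.1, -0.5]
gripper_width: 0.0877
gripper_force: 0.0
```

```bash
python3 - <<'E'
from h import *
a=grab('wrist')['frame'];b=grab('scene')['frame']
cv2.imwrite('pics/m1.png',np.hstack([cv2.resize(x,(400,300)) for x in(a,b)])[:,:,::-1])
print(get_state()['joints'].round(1))
plan((.638,-.038,.25),(.638,-.038,.165))
E
```

```text
[ 13.4   9.3  -0.4  -0.1 -80.7 -43.5]
at [ 0.5808 -0.058   0.3551] [ 179.6   -0.3 -120. ]
(0.638, -0.038, 0.25) total [-0.046 -0.04   0.105] rows 4 each [-0.0116 -0.01    0.0262]
(0.638, -0.038, 0.165) total [-0.    -0.001  0.085] rows 3 each [-0.0001 -0.0002  0.0283]
```

View pics/m1.png

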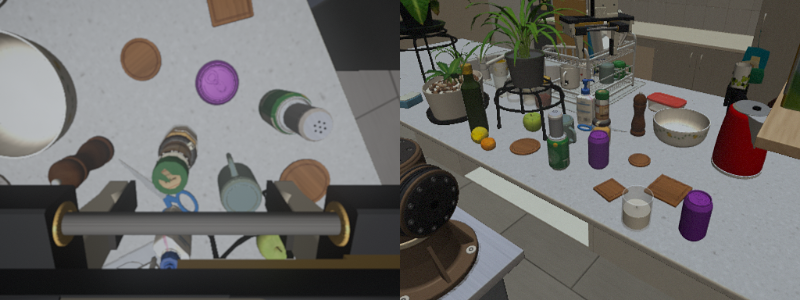

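The wrist view shows the spice cap at (170,177), and the purple can (217,82), the can with shaker (290,115) and the mug (240,185) all undisturbed. I'll cross-check the positions with wrist depth.

```bash
cat >> h.py <<'E'
def circ(c,x,y,z0,z1,r=.06):
    W=world(c).reshape(-1,3);m=(np.hypot(W[:,0]-x,W[:,1]-y)<r)&(W[:,2]>z0)&(W[:,2]<z1)
    P=W[m]
    if len(P)<5: return None
    (a,b),q=cv2.minEnclosingCircle(P[:,:2].astype(np.float32));return np.round([a,b,2*q,np.median(P[:,2]),len(P)],4)
E
python3 - <<'E'
from h import *
c=np.load('last_wrist.npz')
print('spice',circ(c,.638,-.038,.196,.215),'shaker',circ(c,.45,-.002,.172,.2),'SR',circ(c,.625,-.2,.006,.016),'LR',circ(c,.465,.17,.006,.016,.07),'mug',circ(c,.587,.093,.08,.1))
E
```

```text
spice [ 6.368e-01 -3.880e-02  4.570e-02  2.041e-01  1.688e+03] shaker [ 4.495e-01 -1.300e-03  4.310e-02  1.894e-01  1.607e+03] SR [ 6.235e-01 -2.000e-01  7.400e-02  9.900e-03  2.270e+03] LR [4.648e-01 1.705e-01 1.070e-01 9.800e-03 2.186e+03] mug [5.851e-01 9.280e-02 7.430e-02 8.630e-02 1.900e+03]
```

{"op": "apply_moves", "data": {
  "targets": [
    [1,-0.0116,-0.01,0.026,0,0,0],
    [1,-0.0116,-0.01,0.026,0,0,0],
    [1,-0.0116,-0.01,0.026,0,0,0],
    [1,-0.0116,-0.01,0.026,0,0,0],
    [1,0,0,0,0,0,0]
  ]
}}

```text
time_s: 5.62
tcp_pos: [0.6403, -0.0368, 0.2509]
eef_rot: [179.7, -0.2, -120.0]
contact_force: [-0.9, -0.4, -1.9]
gripper_width: 0.0878
gripper_force: 0.0
```

{"op": "apply_moves", "data": {
  "targets": [
    [1,0.003,0.0016,0.022,0,0,0],
    [1,0,0,0.022,0,0,0],
    [1,0,0,0.022,0,0,0],
    [1,0,0,0.02,0,0,0],
    [1,0,0,0,0,0,0],
    [0.35,0,0,0,0,0,0],
    [0.35,0,0,0,0,0,0],
    [0.35,0,0,0,0,0,0],
    [0.35,0,0,0,0,0,0],
    [0.35,0,0,0,0,0,0],
    [0.35,0,0,0,0,0,0],
    [0.35,0,0,0,0,0,0],
    [0.35,0,0,0,0,0,0]
  ],
  "newtons": 15
}}

```text
time_s: 6.7
tcp_pos: [0.6375, -0.0396, 0.1699]
eef_rot: [-180.0, 0.0, -120.0]
contact_force: [-0.3, 0.9, 1.8]
gripper_width: 0.0457
gripper_force: 15.0
```

It gripped at the cap's edge (45.7 mm wide), so I'll regrip slightly lower on the body.

{"op": "apply_moves", "data": {
  "targets": [
    [0.7,0,0,0,0,0,0],
    [0.7,0,0,0,0,0,0],
    [0.7,0,0,0,0,0,0],
    [0.7,0,0,0.006,0,0,0],
    [0.7,0,0,0,0,0,0],
    [0.35,0,0,0,0,0,0],
    [0.35,0,0,0,0,0,0],
    [0.35,0,0,0,0,0,0],
    [0.35,0,0,0,0,0,0],
    [0.35,0,0,0,0,0,0],
    [0.35,0,0,0,0,0,0]
  ]
}}

```text
time_s: 7.62
tcp_pos: [0.6374, -0.0396, 0.1635]
eef_rot: [180.0, 0.0, -120.0]
contact_force: [0.2, -1.1, -1.1]
gripper_width: 0.045
gripper_force: 15.0
```

```bash
python3 -c "
from h import *
for i in range(2): s=get_state();print(s['tcp_pos'],s['gripper_width'],s['joints'].round(1))
"
```

```text
[ 0.63739776 -0.03957552  0.16354833] 0.04497770170737275 [ 13.9  20.6 -10.4  -0.  -58.9 -43.9]
[ 0.63739776 -0.03957552  0.16354833] 0.04497770170737275 [ 13.9  20.6 -10.4  -0.  -58.9 -43.9]
```

{"op": "apply_moves", "data": {
  "targets": [
    [0.35,0,0,-0.01,0,0,0],
    [0.35,0,0,-0.02,0,0,0],
    [0.35,0,0,-0.025,0,0,0],
    [0.35,0,0,-0.025,0,0,0],
    [0.35,0.015,-0.007,0,0,0,0],
    [0.35,0.025,-0.012,0,0,0,0],
    [0.35,0.025,-0.012,0,0,0,0],
    [0.35,0.025,-0.012,0,0,0,0],
    [0.35,0.025,-0.012,0,0,0,0],
    [0.35,0.02,-0.009,0,0,0,0],
    [0.35,0.01,-0.005,0,0,0,0],
    [0.35,0,0,0.02,0,0,0],
    [0.35,0,0,0.03,0,0,0],
    [0.35,0,0,0.03,0,0,0],
    [0.35,0,0,0.03,0,0,0],
    [0.35,0,0,0.025,0,0,0],
    [0.35,0,0,0.015,0,0,0],
    [0.35,0,0,0,0,0,0],
    [0.35,0,0,0,0,0,0]
  ]
}}

```text
time_s: 9.2
tcp_pos: [0.6246, -0.1995, 0.0935]
eef_rot: [179.9, -0.1, -120.0]
contact_force: [-0.2, 0.1, -0.6]
gripper_width: 0.0457
gripper_force: 15.0
```

```bash
python3 - <<'E'
from h import *
plan((.624,-.2,.0755))
c=grab('wrist','w2.png');print(circ(c,.624,-.2,.1,.14,.05)); d=grab('scene');print(circ(d,.624,-.2,.1,.14,.05))
E
```

```text
at [ 0.6246 -0.1995  0.0935] [ 1.799e+02 -1.000e-01 -1.200e+02]
(0.624, -0.2, 0.0755) total [0.001 0.    0.018] rows 1 each [0.0007 0.0002 0.018 ]
[ 6.191e-01 -2.088e-01  7.870e-02  1.286e-01  9.219e+03]
[ 6.185e-01 -2.057e-01  9.370e-02  1.190e-01  4.390e+02]
```

View pics/w2.png

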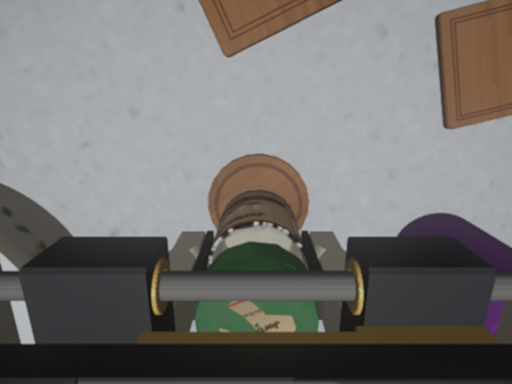

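The wrist view shows the jar upright, centred at column 258 over the mat (209–308). I'll lower it.

{"op": "apply_moves", "data": {
  "targets": [
    [0.35,0,0,0.01,0,0,0],
    [0.35,0,0,0.005,0,0,0],
    [0.35,0,0,0.002,0,0,0],
    [0.35,0,0,0.001,0,0,0],
    [0.35,0,0,0,0,0,0],
    [0.35,0,0,0,0,0,0]
  ]
}}

```text
time_s: 9.8
tcp_pos: [0.6247, -0.1997, 0.0757]
eef_rot: [-180.0, -0.0, -120.0]
contact_force: [1.0, 0.3, -1.4]
gripper_width: 0.0456
gripper_force: 15.0
```

{"op": "apply_moves", "data": {
  "targets": [
    [0.35,0,0,0.001,0,0,0],
    [0.35,0,0,0.001,0,0,0],
    [0.35,0,0,0,0,0,0]
  ]
}}

```text
time_s: 10.05
tcp_pos: [0.625, -0.1997, 0.0748]
eef_rot: [-179.9, 0.0, -120.0]
contact_force: [-1.8, 1.5, 7.0]
gripper_width: 0.0455
gripper_force: 15.0
```

{"op": "apply_moves", "data": {
  "targets": [
    [0.62,0,0,0,0,0,0],
    [0.62,0,0,0,0,0,0],
    [0.62,0,0,0,0,0,0],
    [0.62,0,0,-0.015,0,0,0],
    [0.62,0,0,-0.03,0,0,0],
    [0.62,0,0,-0.035,0,0,0],
    [0.8,0,0,-0.035,0,0,0],
    [0.8,0,0,-0.035,0,0,0],
    [0.8,0,0,-0.035,0,0,0],
    [0.8,-0.0105,0.031,0,0,0,0],
    [0.8,-0.0105,0.031,0,0,0,0],
    [0.8,-0.0105,0.031,0,0,0,0],
    [0.8,-0.0105,0.031,0,0,0,0],
    [0.8,-0.0105,0.031,0,0,0,0],
    [0.8,-0.0105,0.031,0,0,0,0],
    [0.8,-0.0105,0.033,0,0,0,0],
    [0.8,-0.0105,0.032,0,0,0,0],
    [0.8,0,0,0,0,0,0]
  ]
}}

```text
time_s: 11.55
tcp_pos: [0.4463, 0.0012, 0.259]
eef_rot: [180.0, 0.1, -119.9]
contact_force: [0.0, -0.8, -1.1]
gripper_width: 0.0697
gripper_force: 0.0
```

```bash
python3 - <<'E'
from h import *
plan((.4495,-.0015,.160))
t=grab('top');print('spice',circ(t,.624,-.2,.112,.12,.05),'shaker',circ(t,.45,-.002,.165,.2))
w=grab('wrist');print('spice',circ(w,.624,-.2,.112,.12,.05),'shaker',circ(w,.45,-.002,.165,.2))
E
```

```text
at [0.4463 0.0012 0.259 ] [ 1.800e+02  1.000e-01 -1.199e+02]
(0.4495, -0.0015, 0.16) total [ 0.001 -0.004  0.099] rows 3 each [ 0.0003 -0.0014  0.033 ]
spice [ 6.260e-01 -1.992e-01  4.580e-02  1.161e-01  1.540e+02] shaker [ 4.448e-01 -1.120e-02  3.450e-02  1.857e-01  4.400e+01]
spice None shaker [ 4.493e-01 -1.000e-03  4.320e-02  1.895e-01  2.893e+03]
```

The spice jar is standing, centred within 2 mm. Next is the shaker.

{"op": "apply_moves", "data": {
  "targets": [
    [0.8,0.0005,-0.004,0.025,0,0,0],
    [0.8,0,0,0.03,0,0,0],
    [0.8,0,0,0.03,0,0,0],
    [0.8,0,0,0.014,0,0,0],
    [0.8,0,0,0,0,0,0],
    [0.3,0,0,0,0,0,0],
    [0.3,0,0,0,0,0,0],
    [0.3,0,0,0,0,0,0],
    [0.3,0,0,0,0,0,0],
    [0.3,0,0,0,0,0,0],
    [0.3,0,0,0,0,0,0],
    [0.3,0,0,0,0,0,0],
    [0.3,0,0,0,0,0,0]
  ]
}}

```text
time_s: 12.73
tcp_pos: [0.4528, -0.0035, 0.1605]
eef_rot: [-180.0, 0.1, -120.0]
contact_force: [-3.2, 1.6, 6.1]
gripper_width: 0.0425
gripper_force: 15.0
```

{"op": "apply_moves", "data": {
  "targets": [
    [0.3,0,0,-0.01,0,0,0],
    [0.3,0,0,-0.02,0,0,0],
    [0.3,0,0,-0.03,0,0,0],
    [0.3,0.015,-0.008,0,0,0,0],
    [0.3,0.025,-0.013,0,0,0,0],
    [0.3,0.03,-0.016,0,0,0,0],
    [0.3,0.03,-0.016,0,0,0,0],
    [0.3,0.03,-0.016,0,0,0,0],
    [0.3,0.027,-0.014,0,0,0,0],
    [0.3,0.025,-0.0115,0,0,0,0],
    [0.3,0,0,0.02,0,0,0],
    [0.3,0,0,0.03,0,0,0],
    [0.3,0,0,0.03,0,0,0],
    [0.3,0,0,0.03,0,0,0],
    [0.3,0,0,0.02,0,0,0],
    [0.3,0,0,0,0,0,0],
    [0.3,0,0,0,0,0,0]
  ]
}}

```text
time_s: 14.15
tcp_pos: [0.4429, -0.2087, 0.0893]
eef_rot: [179.9, -0.1, -120.0]
contact_force: [0.9, -0.4, -1.4]
gripper_width: 0.042
gripper_force: 14.9
```

```bash
python3 - <<'E'
from h import *
plan((.4415,-.207,.0560))
c=grab('wrist','w3.png');print(circ(c,.45,-.002,.108,.12))
W=world(c);m=(abs(W[:,:,0]-.44)<.06)&(abs(W[:,:,1]+.207)<.06)&(W[:,:,2]>.006)&(W[:,:,2]<.014)
print(cv2.minAreaRect(W[m][:,:2].astype(np.float32)))
E
```

```text
at [ 0.4429 -0.2087  0.0893] [ 1.799e+02 -1.000e-01 -1.200e+02]
(0.4415, -0.207, 0.056) total [-0.001  0.002  0.033] rows 1 each [-0.0008  0.002   0.0333]
None
((0.43876102566719055, -0.20975828170776367), (0.06859653443098068, 0.07407230138778687), 73.68443298339844)
```

View pics/w3.png

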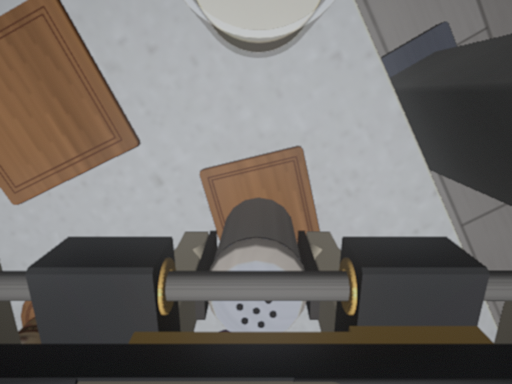

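The shaker is upright and centred over the small square mat. I'll lower it to contact.

{"op": "apply_moves", "data": {
  "targets": [
    [0.3,-0.0008,0.0015,0.015,0,0,0],
    [0.3,0,0,0.01,0,0,0],
    [0.3,0,0,0.005,0,0,0],
    [0.3,0,0,0.002,0,0,0],
    [0.3,0,0,0.001,0,0,0],
    [0.3,0,0,0.001,0,0,0],
    [0.3,0,0,0,0,0,0]
  ]
}}

```text
time_s: 14.78
tcp_pos: [0.4429, -0.2073, 0.0562]
eef_rot: [-179.9, 0.0, -120.0]
contact_force: [0.3, -0.2, -2.2]
gripper_width: 0.0422
gripper_force: 14.9
```

{"op": "apply_moves", "data": {
  "targets": [
    [0.3,0,0,0.001,0,0,0],
    [0.3,0,0,0.001,0,0,0],
    [0.3,0,0,0,0,0,0]
  ]
}}

```text
time_s: 15.03
tcp_pos: [0.4423, -0.2071, 0.0544]
eef_rot: [180.0, 0.0, -120.0]
contact_force: [-3.6, 3.9, 9.4]
gripper_width: 0.0419
gripper_force: 15.0
```

{"op": "apply_moves", "data": {
  "targets": [
    [0.6,0,0,0,0,0,0],
    [0.6,0,0,0,0,0,0],
    [0.6,0,0,0,0,0,0],
    [0.6,0,0,-0.015,0,0,0],
    [0.6,0,0,-0.03,0,0,0],
    [0.6,0,0,-0.035,0,0,0],
    [1,0,0,-0.035,0,0,0],
    [1,0,0,-0.035,0,0,0],
    [1,-0.025,0.0135,0,0,0,0],
    [1,-0.03,0.016,0,0,0,0],
    [1,-0.03,0.016,0,0,0,0],
    [1,-0.03,0.016,0,0,0,0],
    [1,-0.03,0.016,0,0,0,0],
    [1,-0.025,0.0135,0,0,0,0],
    [1,-0.01,0.004,0,0,0,0],
    [1,0,0,0,0,0,0]
  ]
}}

```text
time_s: 16.37
tcp_pos: [0.4506, -0.0018, 0.2037]
eef_rot: [-180.0, 0.0, -119.8]
contact_force: [0.6, -0.5, -0.2]
gripper_width: 0.0881
gripper_force: 0.0
```

```bash
python3 - <<'E'
from h import *
t=grab('top');print('shaker',circ(t,.4415,-.207,.07,.1,.05),'spice',circ(t,.624,-.2,.112,.12,.05))
w=grab('wrist');print('can',circ(w,.45,-.004,.105,.125))
plan((.45,-.004,.078))
E
```

```text
shaker [ 4.440e-01 -2.066e-01  4.200e-02  8.530e-02  1.450e+02] spice [ 6.267e-01 -1.992e-01  4.510e-02  1.160e-01  1.590e+02]
can [ 4.492e-01 -3.400e-03  6.060e-02  1.116e-01  4.683e+03]
at [ 0.4501 -0.0037  0.2035] [ 180.    -0.  -119.9]
(0.45, -0.004, 0.078) total [ 0.    -0.     0.125] rows 4 each [ 0.0001 -0.      0.0314]
```

{"op": "apply_moves", "data": {
  "targets": [
    [1,0,0,0.03,0,0,0],
    [1,0,0,0.03,0,0,0],
    [1,0,0,0.03,0,0,0],
    [1,0,0,0.025,0,0,0],
    [1,0,0,0.01,0,0,0],
    [1,0,0,0,0,0,0],
    [0.6,0,0,0,0,0,0],
    [0.6,0,0,0,0,0,0],
    [0.6,0,0,0,0,0,0],
    [0.6,0,0,0,0,0,0],
    [0.6,0,0,0,0,0,0],
    [0.6,0,0,0,0,0,0],
    [0.6,0,0,0,0,0,0]
  ],
  "newtons": 25
}}

```text
time_s: 17.55
tcp_pos: [0.4507, -0.0036, 0.0794]
eef_rot: [-179.9, 0.1, -120.0]
contact_force: [-1.9, 0.1, 7.8]
gripper_width: 0.0636
gripper_force: 25.0
```

The 63.6 mm width suggests the pads are catching the can's tapered neck, so I'll regrip 6 mm lower.

{"op": "apply_moves", "data": {
  "targets": [
    [0.9,0,0,0,0,0,0],
    [0.9,0,0,0,0,0,0],
    [0.9,0,0,0.003,0,0,0],
    [0.9,0,0,0.003,0,0,0],
    [0.9,0,0,0,0,0,0],
    [0.6,0,0,0,0,0,0],
    [0.6,0,0,0,0,0,0],
    [0.6,0,0,0,0,0,0],
    [0.6,0,0,0,0,0,0],
    [0.6,0,0,0,0,0,0],
    [0.6,0,0,0,0,0,0]
  ]
}}

```text
time_s: 18.47
tcp_pos: [0.4501, -0.0038, 0.0725]
eef_rot: [180.0, -0.0, -120.0]
contact_force: [-0.3, -0.2, -1.5]
gripper_width: 0.0636
gripper_force: 25.0
```

{"op": "apply_moves", "data": {
  "targets": [
    [0.6,0,0,-0.01,0,0,0],
    [0.6,0,0,-0.02,0,0,0],
    [0.6,0,0,-0.03,0,0,0],
    [0.6,0,0,-0.03,0,0,0],
    [0.6,0,0,-0.03,0,0,0],
    [0.6,0,0,-0.03,0,0,0],
    [0.6,0.01,-0.01,-0.01,0,0,0],
    [0.6,0.02,-0.02,0,0,0,0],
    [0.6,0.024,-0.0236,0,0,0,0],
    [0.6,0.024,-0.0236,0,0,0,0],
    [0.6,0.024,-0.0236,0,0,0,0],
    [0.6,0.024,-0.0236,0,0,0,0],
    [0.6,0.024,-0.0236,0,0,0,0],
    [0.6,0.024,-0.0236,0,0,0,0],
    [0.6,0.024,-0.0236,0,0,0,0],
    [0.6,0.024,-0.0236,0,0,0,0],
    [0.6,0.02,-0.018,0,0,0,0],
    [0.6,0.009,-0.0094,0,0,0,0],
    [0.6,0,0,0,0,0,0]
  ]
}}

```text
time_s: 20.05
tcp_pos: [0.5375, -0.3466, 0.2308]
eef_rot: [179.9, -0.0, -120.2]
contact_force: [-0.3, -0.0, -4.0]
gripper_width: 0.0635
gripper_force: 25.0
```

```bash
python3 - <<'E'
from h import *
c=grab('wrist')
W=world(c);m=(abs(W[:,:,0]-.538)<.08)&(abs(W[:,:,1]+.344)<.08)&(W[:,:,2]>.006)&(W[:,:,2]<.014)
print(cv2.minAreaRect(W[m][:,:2].astype(np.float32)))
print(get_state()['joints'].round(1))
plan((.538,-.344,.1),(.538,-.344,.083))
E
```

```text
((0.5362151861190796, -0.34392279386520386), (0.10340134054422379, 0.10414787381887436), 85.03504943847656)
[-15.3  17.8  -5.3  -0.  -67.1 -14.9]
at [ 0.5372 -0.3452  0.2309] [ 179.8   -0.  -120.1]
(0.538, -0.344, 0.1) total [-0.001 -0.     0.131] rows 4 each [-0.0004 -0.0001  0.0327]
(0.538, -0.344, 0.083) total [-0.    -0.     0.017] rows 1 each [-0.    -0.     0.017]
```

{"op": "apply_moves", "data": {
  "targets": [
    [0.6,-0.001,0,0.02,0,0,0],
    [0.6,0,0,0.03,0,0,0],
    [0.6,0,0,0.03,0,0,0],
    [0.6,0,0,0.03,0,0,0],
    [0.6,0,0,0.02,0,0,0],
    [0.6,0,0,0.01,0,0,0],
    [0.6,0,0,0.005,0,0,0],
    [0.6,0,0,0.001,0,0,0],
    [0.6,0,0,0,0,0,0],
    [0.6,0,0,0,0,0,0]
  ]
}}

```text
time_s: 20.93
tcp_pos: [0.5393, -0.3436, 0.0882]
eef_rot: [-179.9, 0.0, -120.0]
contact_force: [0.2, -0.6, -3.3]
gripper_width: 0.064
gripper_force: 25.0
```

{"op": "apply_moves", "data": {
  "targets": [
    [0.6,0.0005,0.001,0.002,0,0,0],
    [0.6,0,0,0.002,0,0,0],
    [0.6,0,0,0.001,0,0,0],
    [0.6,0,0,0.001,0,0,0],
    [0.6,0,0,0,0,0,0]
  ]
}}

```text
time_s: 21.35
tcp_pos: [0.5374, -0.3435, 0.0825]
eef_rot: [-179.9, -0.0, -120.0]
contact_force: [-3.4, 2.8, 9.3]
gripper_width: 0.0633
gripper_force: 25.0
```

{"op": "apply_moves", "data": {
  "targets": [
    [1,0,0,0,0,0,0],
    [1,0,0,0,0,0,0],
    [1,0,0,0,0,0,0],
    [1,0,0,-0.02,0,0,0],
    [1,0,0,-0.035,0,0,0],
    [1,0,0,-0.035,0,0,0],
    [1,0,0,-0.035,0,0,0],
    [1,0,0,-0.03,0,0,0],
    [1,-0.0316,0.0066,0,0,0,0],
    [1,-0.0316,0.0066,0,0,0,0],
    [1,-0.0316,0.0066,0,0,0,0],
    [1,-0.0316,0.0066,0,0,0,0],
    [1,-0.0316,0.0066,0,0,0,0],
    [1,-0.0316,0.0066,0,0,0,0],
    [1,-0.0316,0.0066,0,0,0,0],
    [1,-0.0316,0.0066,0,0,0,0],
    [1,-0.0316,0.0066,0,0,0,0],
    [1,-0.0313,0.0067,0,0,0,0],
    [1,0,0,0,0,0,0]
  ]
}}

```text
time_s: 22.93
tcp_pos: [0.6396, -0.0325, 0.2353]
eef_rot: [-180.0, 0.0, -119.8]
contact_force: [-0.7, -0.4, -0.0]
gripper_width: 0.0875
gripper_force: 0.0
```

```bash
python3 - <<'E'
from h import *
t=grab('top');print('can',circ(t,.538,-.344,.105,.14,.06),'shaker',circ(t,.4415,-.207,.07,.1,.05))
w=grab('wrist');print('jar',circ(w,.638,-.037,.09,.105))
W=world(w).reshape(-1,3);Q=W[(np.hypot(W[:,0]-.638,W[:,1]+.037)>.036)&(np.hypot(W[:,0]-.638,W[:,1]+.037)<.12)&(W[:,2]>.04)&(W[:,1]>-.06)]
if len(Q): print('mug handle near', Q[np.argmin(np.hypot(Q[:,0]-.638,Q[:,1]+.037))].round(3))
plan((.637,-.038,.063))
E
```

```text
can [ 5.387e-01 -3.423e-01  6.630e-02  1.212e-01  3.710e+02] shaker [ 4.439e-01 -2.065e-01  4.220e-02  8.500e-02  1.460e+02]
jar [ 6.390e-01 -3.500e-02  6.450e-02  9.820e-02  3.986e+03]
mug handle near [ 0.602 -0.043  0.317]
at [ 0.6382 -0.0356  0.2353] [ 180.    -0.  -119.9]
(0.637, -0.038, 0.063) total [ 0.003 -0.     0.172] rows 5 each [ 0.0005 -0.      0.0345]
```

{"op": "apply_moves", "data": {
  "targets": [
    [1,-0.0005,0,0.025,0,0,0],
    [1,0,0,0.035,0,0,0],
    [1,0,0,0.035,0,0,0],
    [1,0,0,0.035,0,0,0],
    [1,0,0,0.025,0,0,0],
    [1,0,0,0.015,0,0,0],
    [1,0,0,0,0,0,0],
    [0.6,0,0,0,0,0,0],
    [0.6,0,0,0,0,0,0],
    [0.6,0,0,0,0,0,0],
    [0.6,0,0,0,0,0,0],
    [0.6,0,0,0,0,0,0],
    [0.6,0,0,0,0,0,0]
  ],
  "newtons": 30
}}

```text
time_s: 24.12
tcp_pos: [0.6388, -0.0364, 0.067]
eef_rot: [-179.9, 0.1, -120.0]
contact_force: [-2.0, 1.0, 7.0]
gripper_width: 0.0636
gripper_force: 30.0
```

{"op": "apply_moves", "data": {
  "targets": [
    [0.6,0,0,-0.01,0,0,0],
    [0.6,0,0,-0.02,0,0,0],
    [0.6,0,0,-0.035,0,0,0],
    [0.6,0,0,-0.035,0,0,0],
    [0.6,0,0,-0.03,0,0,0],
    [0.6,0.0129,0.0247,0,0,0,0],
    [0.6,0.0129,0.0247,0,0,0,0],
    [0.6,0.0129,0.0247,0,0,0,0],
    [0.6,0.0129,0.0247,0,0,0,0],
    [0.6,0.0129,0.0247,0,0,0,0],
    [0.6,-0.008,0.027,0,0,0,0],
    [0.6,-0.008,0.027,0,0,0,0],
    [0.6,-0.006,0.028,0,0,0,0],
    [0.6,0,0,0.02,0,0,0],
    [0.6,0,0,0.035,0,0,0],
    [0.6,0,0,0.035,0,0,0],
    [0.6,0,0,0.025,0,0,0],
    [0.6,0,0,0.008,0,0,0],
    [0.6,0,0,0,0,0,0],
    [0.6,0,0,0,0,0,0]
  ]
}}

```text
time_s: 25.78
tcp_pos: [0.4394, 0.0296, 0.0734]
eef_rot: [-180.0, -0.0, -120.0]
contact_force: [-0.4, -0.3, -3.4]
gripper_width: 0.0633
gripper_force: 30.0
```

{"op": "apply_moves", "data": {
  "targets": [
    [0.6,0,0,0.003,0,0,0],
    [0.6,0,0,0.002,0,0,0],
    [0.6,0,0,0.001,0,0,0],
    [0.6,0,0,0.001,0,0,0],
    [0.6,0,0,0,0,0,0]
  ]
}}

```text
time_s: 26.2
tcp_pos: [0.4395, 0.0298, 0.067]
eef_rot: [-179.9, 0.1, -120.0]
contact_force: [-5.4, 1.6, 10.5]
gripper_width: 0.0633
gripper_force: 30.0
```

{"op": "apply_moves", "data": {
  "targets": [
    [1,0,0,0,0,0,0],
    [1,0,0,0,0,0,0],
    [1,0,0,0,0,0,0],
    [1,0,0,-0.02,0,0,0],
    [1,0,0,-0.035,0,0,0],
    [1,0,0,-0.035,0,0,0],
    [1,0,0,-0.035,0,0,0],
    [1,0,0,-0.02,0,0,0],
    [1,0,0,0,0,-0.0694,0],
    [1,0,0,0,0,-0.0694,0],
    [1,0,0,0,0,-0.0694,0],
    [1,0,0,0,0,-0.0694,0],
    [1,0,0,0,0,-0.0694,0],
    [1,0,0,0,0,-0.0694,0],
    [1,0,0,0,0,-0.0694,0],
    [1,0,0,0,0,-0.0694,0],
    [1,0,0,0,0,0,0]
  ]
}}

```text
time_s: 27.62
tcp_pos: [0.4374, 0.0251, 0.2079]
eef_rot: [179.5, 48.5, -120.8]
contact_force: [-0.1, -1.8, -0.0]
gripper_width: 0.0878
gripper_force: 0.0
```

```bash
python3 - <<'E'
from h import *
s=get_state();print(s['joints'].round(1))
M=R.from_euler('xyz',s['eef_rot'],degrees=True).as_matrix();print(M.round(3))
t=grab('top');j=circ(t,.44,.03,.09,.105);print('jar',j)
a=M[:,2];T=np.array([.44,.03,.078]);plan(T-.1*a,T)
E
```

```text
[-17.    1.1 -26.5 -55.1 -62.7  13.5]
[[-0.34  -0.862  0.377]
 [-0.57   0.507  0.647]
 [-0.749  0.005 -0.663]]
jar [4.418e-01 3.250e-02 6.320e-02 9.860e-02 1.570e+02]
at [0.4374 0.0252 0.2079] [ 179.3   48.1 -121.1]
[ 0.40234959 -0.03469844  0.14430656] total [ 0.094 -0.001 -0.009] rows 3 each [ 0.0312 -0.0002 -0.0031]
[0.44  0.03  0.078] total [-0.001 -0.     0.1  ] rows 3 each [-0.0002 -0.      0.0333]
```

{"op": "apply_moves", "data": {
  "targets": [
    [1,0.03,0,-0.003,0,0,0],
    [1,0.03,0,-0.003,0,0,0],
    [1,0.03,0,-0.003,0,0,0],
    [1,0,0,0,0,0,0],
    [1,0,0,0,0,0,0]
  ]
}}

```text
time_s: 28.08
tcp_pos: [0.4035, -0.0282, 0.1474]
eef_rot: [179.3, 47.9, -120.5]
contact_force: [-0.2, 0.9, -0.0]
gripper_width: 0.0875
gripper_force: 0.0
```

```bash
python3 - <<'E'
from h import *
s=get_state();print(s['joints'].round(1))
t=grab('top');j=circ(t,.44,.03,.09,.105);print('jar',j)
w=grab('wrist','w4.png');print('jar w',circ(w,.44,.03,.09,.105))
plan((.4405,.031,.078))
E
```

```text
[-26.9   8.3 -28.9 -55.3 -64.4  27.5]
jar [4.42e-01 3.06e-02 6.39e-02 9.90e-02 3.41e+02]
jar w [4.395e-01 3.090e-02 6.510e-02 9.780e-02 3.045e+03]
at [ 0.4045 -0.0275  0.1489] [ 179.6   48.  -120.1]
(0.4405, 0.031, 0.078) total [ 0.007 -0.002  0.098] rows 3 each [ 0.0023 -0.0008  0.0328]
```

View pics/w4.png

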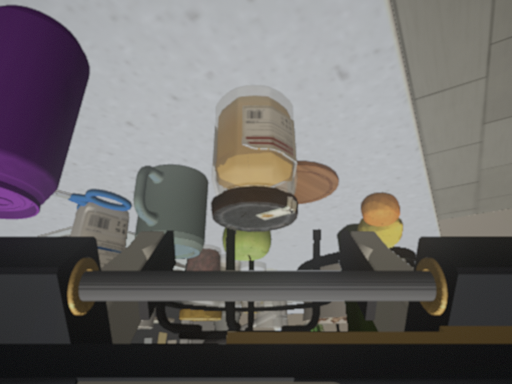

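The wrist view (inverted) shows the jar upright between the fingers at column 255, with the mug and purple can clear. I'll advance along the tool axis and grip.

{"op": "apply_moves", "data": {
  "targets": [
    [1,0.002,-0.0005,0.025,0,0,0],
    [1,0.002,-0.0005,0.025,0,0,0],
    [1,0.002,-0.0005,0.025,0,0,0],
    [1,0.001,0,0.022,0,0,0],
    [1,0,0,0,0,0,0],
    [1,0,0,0,0,0,0]
  ]
}}

```text
time_s: 28.68
tcp_pos: [0.4389, 0.0311, 0.0787]
eef_rot: [179.6, 48.1, -120.0]
contact_force: [-0.8, -0.5, -0.9]
gripper_width: 0.0875
gripper_force: 0.0
```

```bash
python3 - <<'E'
from h import *
print(get_state()['joints'].round(1)); plan((.4405,.031,.078))
E
```

```text
[-19.9  16.4 -30.9 -63.8 -54.9  34.9]
at [0.4389 0.0311 0.0787] [ 179.6   48.1 -120. ]
(0.4405, 0.031, 0.078) total [ 0.    -0.001  0.001] rows 1 each [ 0.0001 -0.0015  0.001 ]
```

{"op": "apply_moves", "data": {
  "targets": [
    [0.6,0,0,0,0,0,0],
    [0.6,0,0,0,0,0,0],
    [0.6,0,0,0,0,0,0],
    [0.6,0,0,0,0,0,0],
    [0.6,0,0,0,0,0,0],
    [0.6,0,0,0,0,0,0],
    [0.6,-0.006,0,-0.0055,0,0,0],
    [0.6,-0.006,0,-0.0055,0,0,0],
    [0.6,-0.006,0,-0.0055,0,0,0],
    [0.6,0,0,0,0,0,0],
    [0.6,0,0,0,0,0,0]
  ],
  "newtons": 35
}}

```text
time_s: 29.6
tcp_pos: [0.4386, 0.029, 0.1028]
eef_rot: [179.7, 48.1, -120.2]
contact_force: [-0.6, 0.4, -3.9]
gripper_width: 0.0629
gripper_force: 34.9
```

```bash
python3 - <<'E'
from h import *
s=get_state();p=s['tcp_pos'];print(s['joints'].round(1),s['contact_force'].round(1))
t=grab('top');j=circ(t,.44,.03,.11,.135);print('jar lid',j)
w=grab('wrist','w5.png')
plan((.465,.1705,p[2]),(.465,.1705,.088))
E
```

```text
[-19.3  13.1 -30.5 -61.9 -56.1  30.6] [-0.6  0.4 -3.9]
jar lid [4.392e-01 2.710e-02 9.730e-02 1.220e-01 3.730e+02]
at [0.4383 0.0292 0.1023] [ 179.6   48.1 -120.3]
(0.465, 0.1705, np.float64(0.10278256891877938)) total [-0.091  0.047  0.101] rows 4 each [-0.0227  0.0119  0.0252]
(0.465, 0.1705, 0.088) total [ 0.011 -0.     0.01 ] rows 1 each [ 0.011  -0.0001  0.0099]
```

View pics/w5.png

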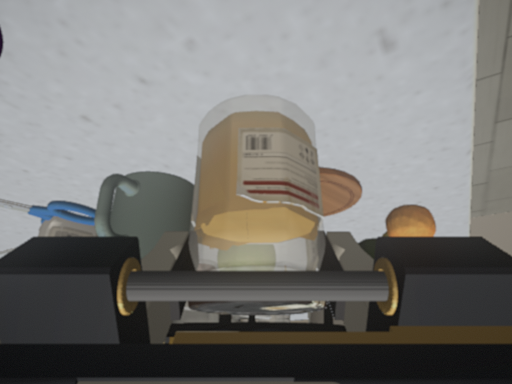

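The jar is held upright. I'll check the stand's leg and ring near the mat before going in.

```bash
python3 - <<'E'
from h import *
for n in('scene','wrist','top'):
    W=world(np.load(f'last_{n}.npz')).reshape(-1,3)
    d=np.hypot(W[:,0]-.465,W[:,1]-.1705)
    for z0,z1 in((.02,.06),(.06,.11),(.11,.14),(.14,.2)):
        m=(d<.11)&(W[:,2]>z0)&(W[:,2]<z1)&(W[:,1]>.12); Q=W[m]
        if len(Q): k=np.argsort(d[m])[:len(Q):max(1,len(Q)//5)][:5]; print(n,z0,len(Q),'nearest',d[m].min().round(3),Q[k].round(3).tolist())
E
```

```text
scene 0.02 284 nearest 0.076 [[0.539, 0.155, 0.027], [0.544, 0.221, 0.041], [0.549, 0.226, 0.05], [0.543, 0.238, 0.039], [0.385, 0.24, 0.02]]
scene 0.06 85 nearest 0.076 [[0.54, 0.155, 0.087], [0.542, 0.156, 0.077], [0.545, 0.163, 0.098], [0.547, 0.157, 0.077], [0.552, 0.158, 0.106]]
scene 0.11 261 nearest 0.036 [[0.491, 0.195, 0.125], [0.492, 0.208, 0.126], [0.479, 0.232, 0.125], [0.544, 0.166, 0.128], [0.471, 0.26, 0.12]]
scene 0.14 202 nearest 0.078 [[0.534, 0.206, 0.171], [0.527, 0.226, 0.171], [0.553, 0.17, 0.159], [0.552, 0.202, 0.175], [0.557, 0.211, 0.174]]
wrist 0.02 408 nearest 0.099 [[0.397, 0.242, 0.021], [0.397, 0.245, 0.028], [0.392, 0.243, 0.032], [0.391, 0.244, 0.032], [0.389, 0.246, 0.036]]
wrist 0.11 1439 nearest 0.036 [[0.493, 0.194, 0.119], [0.488, 0.206, 0.125], [0.478, 0.224, 0.123], [0.475, 0.241, 0.124], [0.549, 0.151, 0.125]]
top 0.02 129 nearest 0.078 [[0.542, 0.154, 0.03], [0.547, 0.224, 0.039], [0.544, 0.235, 0.043], [0.543, 0.24, 0.05], [0.392, 0.248, 0.038]]
top 0.06 32 nearest 0.079 [[0.543, 0.158, 0.064], [0.545, 0.156, 0.094], [0.549, 0.153, 0.071], [0.553, 0.152, 0.064], [0.557, 0.226, 0.063]]
top 0.11 178 nearest 0.038 [[0.495, 0.194, 0.128], [0.492, 0.208, 0.123], [0.48, 0.23, 0.126], [0.543, 0.16, 0.127], [0.555, 0.148, 0.126]]
top 0.14 158 nearest 0.08 [[0.53, 0.216, 0.174], [0.543, 0.206, 0.171], [0.525, 0.237, 0.172], [0.557, 0.193, 0.174], [0.522, 0.256, 0.177]]
```

{"op": "apply_moves", "data": {
  "targets": [
    [0.6,0.0052,0,0.0047,0,0,0],
    [0.6,-0.01,0.005,0.011,0,0,0],
    [0.6,-0.016,0.0085,0.018,0,0,0],
    [0.6,-0.016,0.0085,0.018,0,0,0],
    [0.6,-0.016,0.0085,0.018,0,0,0],
    [0.6,-0.014,0.007,0.0155,0,0,0],
    [0.6,-0.009,0.0045,0.01,0,0,0],
    [0.6,0,0,0,0,0,0],
    [0.6,0,0,0,0,0,0]
  ]
}}

```text
time_s: 30.45
tcp_pos: [0.4622, 0.1561, 0.0949]
eef_rot: [179.5, 48.1, -120.2]
contact_force: [-0.5, 0.2, -2.5]
gripper_width: 0.0624
gripper_force: 34.9
```

```bash
python3 - <<'E'
from h import *
print(get_state()['joints'].round(1)); plan((.465,.1705,.096),(.465,.1705,.088))
t=grab('top');a=t['frame'];s=grab('scene')['frame']
cv2.imwrite('pics/m6.png',np.hstack([cv2.resize(a[130:250,100:260],(400,300)),cv2.resize(s[110:260,110:310],(400,300))])[:,:,::-1])
p=get_state()['tcp_pos'];print(circ(t,p[0],p[1],.1,.118,.045))
E
```

```text
[ -1.9  12.1 -32.1 -70.1 -44.5  24.5]
at [0.4622 0.1561 0.0949] [ 179.5   48.1 -120.2]
(0.465, 0.1705, 0.096) total [-0.01   0.005  0.01 ] rows 1 each [-0.0101  0.0047  0.0096]
(0.465, 0.1705, 0.088) total [ 0.006 -0.     0.005] rows 1 each [ 0.006  -0.      0.0053]
[4.648e-01 1.601e-01 8.680e-02 1.138e-01 2.750e+02]
```

View pics/m6.png

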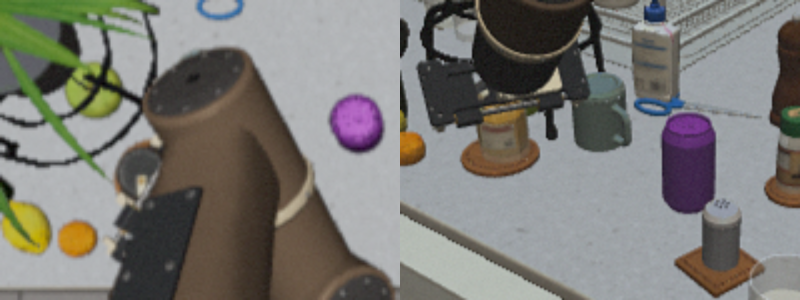

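The top crop shows the lid at (138,160), just short of the mat centre, and the leaves look clear. The scene crop shows the jar upright over the mat, with the mug, shaker and spice jar fine. I'll make the last 14 mm slowly.

{"op": "apply_moves", "data": {
  "targets": [
    [0.6,-0.003,0.0015,0.003,0,0,0],
    [0.6,-0.003,0.0015,0.003,0,0,0],
    [0.6,-0.003,0.0015,0.003,0,0,0],
    [0.6,0,0,0,0,0,0],
    [0.6,0,0,0,0,0,0]
  ]
}}

```text
time_s: 30.97
tcp_pos: [0.4653, 0.1689, 0.0967]
eef_rot: [179.6, 48.1, -120.2]
contact_force: [0.5, -0.2, -3.2]
gripper_width: 0.0625
gripper_force: 34.9
```

```bash
python3 - <<'E'
from h import *
plan((.465,.1705,.088))
t=grab('top');W=world(t)
m=(W[:,:,2]>.1)&(W[:,:,2]<.122)&(np.hypot(W[:,:,0]-.465,W[:,:,1]-.17)<.05);P=W[m];c=t['frame'][m]
k=c.sum(1)<260; print(len(P),k.sum());Q=P[np.hypot(P[:,0]-.465,P[:,1]-.168)<.034];print(cv2.minEnclosingCircle(Q[:,:2].astype(np.float32)),np.median(Q[:,2]),Q.min(0),Q.max(0))
E
```

```text
at [0.4653 0.1689 0.0967] [ 179.6   48.1 -120.2]
(0.465, 0.1705, 0.088) total [0.006 0.001 0.007] rows 1 each [0.0057 0.001  0.0067]
258 180
((0.46561506390571594, 0.16991493105888367), 0.03245586156845093) 0.11630447729781568 [0.43516328 0.15424921 0.10731918] [0.49604656 0.19998594 0.1217353 ]
```

{"op": "apply_moves", "data": {
  "targets": [
    [0.6,0.003,0.0005,0.003,0,0,0],
    [0.6,0.0022,0,0.002,0,0,0],
    [0.6,0.0008,0,0.0007,0,0,0],
    [0.6,0.0008,0,0.0007,0,0,0],
    [0.6,0,0,0,0,0,0],
    [0.6,0,0,0,0,0,0]
  ]
}}

```text
time_s: 31.52
tcp_pos: [0.4652, 0.1697, 0.089]
eef_rot: [179.7, 48.3, -120.1]
contact_force: [-7.4, -6.9, 18.6]
gripper_width: 0.0628
gripper_force: 35.0
```

{"op": "apply_moves", "data": {
  "targets": [
    [0.6,-0.0006,0,-0.0006,0,0,0],
    [0.85,0,0,0,0,0,0],
    [0.85,0,0,0,0,0,0],
    [0.85,0,0,0,0,0,0],
    [0.85,0,0,0,0,0,0],
    [0.85,0,0,-0.01,0,0,0],
    [0.85,0,0,-0.02,0,0,0],
    [0.85,0,0,-0.03,0,0,0],
    [0.85,0,0,-0.03,0,0,0],
    [0.85,0,0,-0.03,0,0,0],
    [0.85,0,0,-0.03,0,0,0],
    [0.85,0,0,0,0,0,0]
  ]
}}

```text
time_s: 32.52
tcp_pos: [0.4092, 0.0693, 0.1918]
eef_rot: [-179.8, 48.1, -119.8]
contact_force: [-0.1, -1.4, -0.8]
gripper_width: 0.0743
gripper_force: 0.0
```

```bash
python3 - <<'E'
from h import *
t=grab('top');s=grab('scene');w=grab('wrist')
for n,x,y,a,b in(('jar',.465,.17,.102,.116),('can',.538,-.344,.105,.14),('shaker',.442,-.207,.07,.1),('spice',.624,-.2,.112,.12),('mug',.587,.093,.08,.1),('candle',.376,-.327,.07,.1)):
    print(n,circ(t,x,y,a,b,.05),circ(w,x,y,a,b,.05))
cv2.imwrite('pics/m7.png',np.hstack([cv2.resize(f['frame'],(400,300)) for f in(t,s)])[:,:,::-1])
E
```

```text
jar [4.675e-01 1.701e-01 6.440e-02 1.087e-01 3.420e+02] [4.652e-01 1.705e-01 6.410e-02 1.078e-01 1.985e+03]
can [ 5.389e-01 -3.425e-01  6.610e-02  1.217e-01  3.710e+02] None
shaker [ 4.441e-01 -2.062e-01  4.210e-02  8.520e-02  1.460e+02] None
spice [ 6.267e-01 -1.984e-01  4.550e-02  1.160e-01  1.520e+02] None
mug [5.863e-01 9.300e-02 7.550e-02 8.770e-02 4.330e+02] [5.826e-01 9.270e-02 7.370e-02 8.600e-02 3.070e+03]
candle [ 3.756e-01 -3.270e-01  7.590e-02  8.900e-02  1.160e+02] None
```

View pics/m7.png

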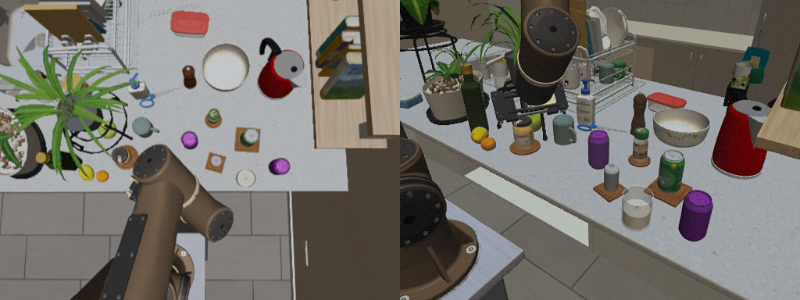

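All four things stand upright and centred on their mats, the mug and candle haven't moved, and the arm is clear, so I'm handing in.

```bash
python3 -c "
from plant import close_job
print(close_job())"
```

```text
the job is handed in; nothing more can be done
None
```

The job is handed in at about 33 s: the spice jar, salt shaker, glass jar and drinks can each stand upright within about 2–3 mm of the middle of their own mats, and the mug and candle were left where they were.

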